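# Turn the carved rosette block in the slide-jaw vise

## Task

The edge of the carved block in the blue bar vise is cleaned, and now its white rosette face has to be worked on: slide the jaw back, take the block out, roll it a quarter turn so that the rosette looks straight up, and lay it back flat on the vise bed, roughly centred across the jaws. Then push the jaw up until the block is gripped between the cork cheeks with the jaw's spring cheek well pressed in, without crushing it, and let go. Leave the tools and other things around the vise where they are.

Things in the scene. Friction and masses are not known exactly. Their poses are not given: they have to be found in the camera images.
- vise: Bar vise bolted down: grey foot plate 110 x 300 x 10 mm, aluminium beam 40 mm wide with cork-lined top (the bed) 60 mm above the table, blue jaws, end stop 70 mm high at y = 190 mm. Origin: on the table below the middle of the fixed jaw's cork face; z up, y along the beam towards the sliding jaw (foot plate y = -100 to +200 mm), x across.
- bed_point (a point): On the bed (60 mm above the table) at the foot of the fixed jaw's cork face, mid-beam; axes as vise. The cork face is the plane y = 0. Both jaws are 40 mm wide (x = -20 to +20 mm), 24 mm thick with cheek, and stand 28 mm above the bed; behind the fixed jaw only a shoe no higher than the bed.
- jaw (a joint): Sliding jaw: gap between the cork faces with its spring cheek out, 0 to 0.105 m, growing away from the fixed jaw (vise +y). A clutch drags with 6 N either way and holds the jaw where it is left. The cheek, 6 mm thick, gives up to 4 mm at 1 N/mm, so a gripped part is 0 to 4 mm wider than this value. Starts at 0.0365 to 0.039, gripping the block.
- jaw_knob (a point): Middle of the black upright knob on the sliding jaw's carriage: 24 mm in diameter, 90 mm above the table, top 16 mm higher, carriage top (54 mm wide) 21 mm lower. Lies 58 mm behind the sliding jaw's cork face (vise y = gap + 58 mm) and moves with it; does not turn. Pinch it from above or push it along the beam.
- block: Limewood block, 60 (x) x 40 (y) x 52 mm (z), 0.06-0.13 kg. Origin: its centre. Its +y face is white gesso with a sunk carved rosette; the others are bare wood. Starts on the bed, z up, axes parallel to the vise's, 40 mm between the jaws, rosette (+y) to the sliding jaw, both ends (x) about 10 mm proud of jaws and beam. Wanted: +y up, length still across, 52 mm between the jaws, 40 mm tall.
- flat_brush: Flat brush, blue handle, 190 mm long, lying; origin on the table below the ferrule end of the handle. Leave alone.
- round_brush: Slim brush, blue handle, 190 mm long, lying; origin as flat_brush. Leave alone.
- magnifier: Black hand magnifier, 195 mm long, 17 mm high, lying; origin on the table below the lens centre. Leave alone.
- tape_measure: Dark blue tape measure, 78 x 38 x 62 mm, standing; origin on the table below its centre. Leave alone.
- tweezers: Steel tweezers, 135 mm long, 8 mm high, lying; origin on the table at the middle. Leave alone.
- wedge0: Small pale wooden wedge, 60 x 26 x 16 mm, on the table beside the vise; origin below its centre. Leave alone.
- wedge1: A second wedge like wedge0, on the other side of the vise. Leave alone.
- jar: Amber glass jar with white cap, 56 mm in diameter, 75 mm high, standing; origin below its centre. Leave alone.
There are look-alikes about, which are no part of the job. Leave any green look-alike of the block alone.

How it is judged:
By the outcome, as a careful person would: the job done as asked, in the order asked, and still so for the second after the job is handed in, with the robot touching nothing.
It also fails if it takes over 67 s, if anything falls off the work surface, if the arm or the gripper's body presses on something with over 40 N, if the wrist force passes 120 N, or if a joint passes its speed limit or range.

## Robot

A 6-joint arm with a two-finger parallel gripper is mounted at the origin on the work surface. World frame = base frame: x ahead of the robot, y to its left, z up, the work surface at z = 0. Lengths are in mm, angles in rad, forces in N, time in s.
With the tool pointing down it reaches from about 400 to 925 mm from the base axis. Payload 12.5 kg.
Tool frame: the origin (TCP) lies between the finger pads; the fingertips stand env.tip_extent ahead of it and the grasp point (between the pads) lies 11 mm behind it (env.tip_extent is the distance from the TCP to the fingertips, in mm); z points along the fingers, y is the line along which they close (so a half turn about z gives the same grasp; the last joint's range is limited). The gripper opens to 95 mm and grips with 3 to 60 N. Pads are 20 mm wide; open, the fingers measure 119 mm over their backs; the gripper's body (75 mm by 180 mm) begins 59 mm behind the grasp point.
Start: joints at [1.113, 0.491, 1.559, -0, 1.092, -0.106], TCP at [215.352, 586.745, 222.661] pointing down, gripper open.
Joint ranges: [-3.1, 3.1], [-0.84, 2.19], [0.05, 2.79], [-1.13, 4.28], [0.06, 2.93], [-2.69, 2.69]. Speed limits (rad/s): [2.22, 2.22, 2.79, 3.14, 3.14, 3.14].

## Interface

Orientations are given as [roll, pitch, yaw] about the fixed x, y, z axes, in that order (R = Rz(yaw) Ry(pitch) Rx(roll)).
In Python, from cell import env gives the robot as it stands.
- The arm moves only by the tool carry_out, never from a script. Its argument "motion" is a list of rows, each a list of 5 numbers: the shift along the tool's x, y, z in mm, then the turn about the tool's z in degrees, then the closure, from 0 (fully open) to 1 (shut). A call has 1 to 12 rows; each row shifts and turns the commanded pose from where the row before left it, along the tool's axes as they then stand; what a row does not reach is not made up. A row lasts 1/10 s, in which the tool goes at most 50 mm and 8.59 degrees, less where a joint would pass 70% of its speed; a pose out of reach is approached as far as the arm can. A call with a gripper value outside its range is refused whole. The fingers move at their own pace and stop on an object; the grip force is fixed at half the most. Time passes only in rows, so rows that do not move let the fingers close. It gives the time, the measured TCP pose, the force, the opening and the grip force at its end, in the units of the state.
- env.state(): the state, without advancing time (a new reading comes with each control period).
- env.read_camera(name): name is "scene" or "side" or "wrist"; returns a dict with "color" (384x512x3 uint8, red, green, blue), "K" (3x3 intrinsics, pixels), "dist" ([k1, k2, p1, p2, k3] as OpenCV has them; the pictures are not rectified), "R" (3x3) and "t" (3): a world point X has camera coordinates R X + t; the wrist camera has in their place "hand_eye" (4x4, takes a point from camera to tool coordinates, whose origin is the TCP and whose axes are the flange's). Camera axes: x right, y down, z forward; pixel columns grow to the right and rows downward; lengths in mm; the calibration is good to about 2 mm. A picture is of the moment at which its call begins: read the wrist's pose just before it. There is no depth.
- env.job_done(): hands the job in; it is judged then, once.
The state is a dict: "t": time; "joints": joint angles; "qvel": joint speeds; "tau": joint torques, N m; "eef_pos": TCP position; "tcp_rot": TCP orientation; "ft_force": force on the tool from outside, world axes, zero at the start; "moment": the same for the moment, N m; "opening": opening from 0.0 (shut) to 1.0 (fully open); "grip_force": force on a finger pad.
Only numpy, scipy, OpenCV 4.12 (cv2) and the standard library are available. Lean on these libraries where they do the work, as an engineer would, in place of code of your own. Each camera call takes 0.05 s, during which the arm holds its last target. There are 200 camera calls.

## Working session

There is one attempt and no reset: what is moved stays moved. The work goes in short steps, Python scripts to look and compute and a tool call to move; the robot and the scene stay as the last step left them, time stands still between calls to the robot, and variables do not carry over. Pictures are saved under pics/ and viewed, at most 10 in all, crops included, and the job is handed in when it is done.

Besides the shell and the picture viewer there is one more tool, called after "Emit:" by a JSON object that holds its "fn" and its "kwargs", one argument or row to a line. carry_out: Moves the arm, as the interface text tells. Its arguments: {"type":"object","properties":{"motion":{"type":"array"}},"required":["motion"]}

```bash
mkdir -p pics; ls
python3 - <<'E'
from cell import env
import cv2,numpy as np
print(env.tip_extent); s=env.state(); print(s)
ims=[]
for n in("scene","side"):
    c=env.read_camera(n); print(n,c["K"].tolist(),c["dist"],c["R"].tolist(),c["t"].tolist() if hasattr(c["t"],'tolist') else c["t"])
    cv2.imwrite(f"pics/{n}0.png",c["color"][:,:,::-1])
E
```

```text
pics
8.0
{'t': 0.0, 'joints': array([ 1.11342398e+00,  4.91574814e-01,  1.55944820e+00,  2.21592395e-05,
        1.09172488e+00, -1.05620877e-01]), 'qvel': array([ 0.00064052,  0.00116609, -0.00097034, -0.00103319, -0.00043998,
        0.00158828]), 'tau': array([ 6.30582035e-04, -6.12644148e+01, -2.58204818e+01,  6.92835893e-02,
        4.79797251e-02, -7.08660923e-05]), 'eef_pos': array([215.2184798 , 586.52014561, 222.05270592]), 'tcp_rot': array([-3.14044593e+00, -1.41333486e-04,  2.78983088e+00]), 'ft_force': array([-0.55890296,  0.74789536, -0.31759118]), 'moment': array([ 8.18180011e-03, -2.97915300e-02,  5.63428382e-05]), 'grip_force': 0.0, 'opening': 1.0010070169369778}
scene [[487.8417165097724, 0.0, 255.4854811660347], [0.0, 487.8417165097724, 200.01767523521923], [0.0, 0.0, 1.0]] [-0.08719501  0.          0.          0.          0.        ] [[-0.6024609238880635, 0.7981255885121872, -0.006031595975884435], [0.6771597032561043, 0.5071210953632873, -0.5331818929067687], [-0.42248736250217733, -0.32530560954218896, -0.8459791303137087]] [360.2095708426759, -354.2074297150935, 2003.5870724588835]
side [[482.248086306067, 0.0, 254.2467781375353], [0.0, 482.248086306067, 194.88657655064506], [0.0, 0.0, 1.0]] [-0.16959833  0.          0.          0.          0.        ] [[0.850894261318848, -0.5252634510838395, -0.008789938005886554], [-0.34784296389411495, -0.550787575450107, -0.7587083228745749], [0.39368036339651213, 0.6486380760372366, -0.6513711828064722]] [-515.5855755361287, 247.47728445198598, 1112.1026522150885]
```

Run:
```python
import cv2,numpy as np
a=cv2.imread("pics/scene0.png");b=cv2.imread("pics/side0.png")
from cell import env
s=env.state();print(s["eef_pos"],s["tcp_rot"])
c=env.read_camera("wrist");print(c["K"].tolist(),c["dist"],c["hand_eye"].tolist())
cv2.imwrite("pics/wrist0.png",c["color"][:,:,::-1])
```

```text
[215.26314504 586.55270613 222.15481152] [-3.14068357e+00 -9.96747459e-05  2.78978065e+00]
[[310.0744305098578, 0.0, 258.739334106077], [0.0, 310.0744305098578, 190.24360955048408], [0.0, 0.0, 1.0]] [-0.07413966  0.          0.          0.          0.        ] [[0.00041350842749205227, -0.9547578090354747, -0.2973841877043211, 86.34548642418429], [0.9999999139759788, 0.00038512372176739625, 0.00015403815337865478, 0.08193913266685282], [-3.253942466421434e-05, -0.2973842258182122, 0.9547578861552739, -163.35002133187612], [0.0, 0.0, 0.0, 1.0]]
```

View pics/scene0.png

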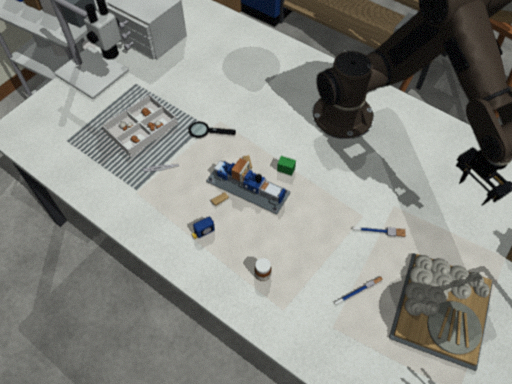

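View pics/side0.png

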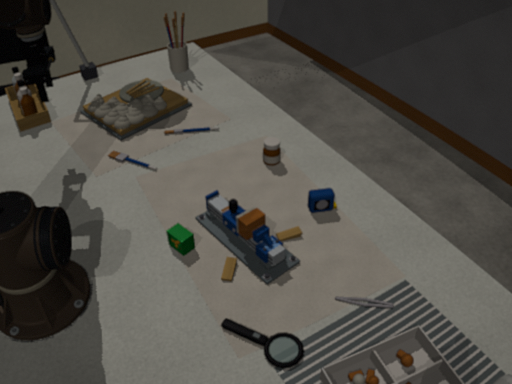

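View pics/wrist0.png

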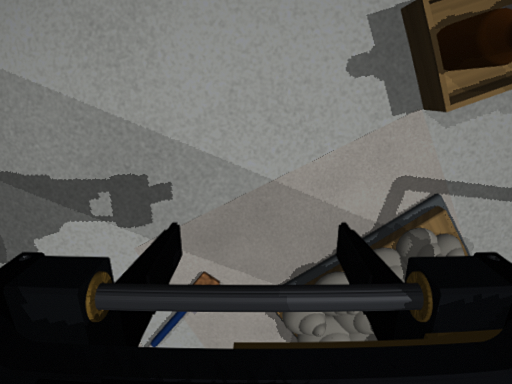

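The vise is at about (248,185) in scene and (248,232) in side, with the block at about (241,167) and (250,222). I need enlarged crops.

Run:
```python
import cv2,numpy as np
a=cv2.imread("pics/scene0.png")[140:220,195:305];b=cv2.imread("pics/side0.png")[180:285,185:310]
A=cv2.resize(a,None,fx=5,fy=5,interpolation=2);B=cv2.resize(b,None,fx=5,fy=5,interpolation=2)
print(A.shape,B.shape)
cv2.imwrite("pics/sc_crop.png",A);cv2.imwrite("pics/sd_crop.png",B)
```

```text
(400, 550, 3) (525, 625, 3)
```

View pics/sc_crop.png

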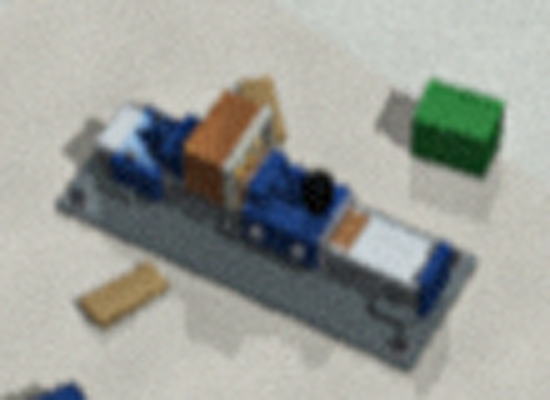

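View pics/sd_crop.png

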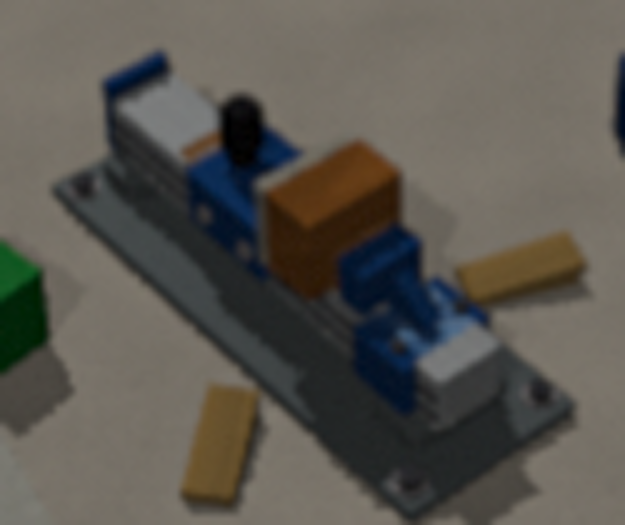

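The crops show the fixed jaw on the left in scene, with the knob at (318,192) in the scene crop and (241,130) in the side crop. The block is between the jaws with its gesso face towards the knob. I'll fit the vise pose from both views and triangulate the block and knob as a check.

```bash
cat > h.py <<'E'
from cell import env
import cv2,numpy as np
from scipy.spatial.transform import Rotation as Ro
from scipy.optimize import least_squares
def proj(c,X,R=None,t=None):
    R=c["R"] if R is None else R; t=c["t"] if t is None else t
    return cv2.projectPoints(np.float64(X).reshape(-1,1,3),cv2.Rodrigues(np.float64(R))[0],np.float64(t),c["K"],c["dist"])[0][:,0]
def wristRt(c,s):
    T=np.eye(4);T[:3,:3]=Ro.from_euler('xyz',s["tcp_rot"]).as_matrix();T[:3,3]=s["eef_pos"]
    I=np.linalg.inv(T@c["hand_eye"]);return I[:3,:3],I[:3,3]
def tri(cams,uv):  # cams: list of (c,R,t)
    P=[np.c_[R,t] for c,R,t in cams]; n=[cv2.undistortPoints(np.float64([[u]]),c["K"],c["dist"])[0,0] for (c,_,_),u in zip(cams,uv)]
    X=cv2.triangulatePoints(P[0],P[1],n[0],n[1])[:,0];return X[:3]/X[3]
def V2W(v,X):
    c,s=np.cos(v[2]),np.sin(v[2]);X=np.atleast_2d(X);return X@np.array([[c,s,0],[-s,c,0],[0,0,1]])+[v[0],v[1],0]
def go(v,X,dyaw=0):
    """tool-frame shift + turn from the present measured pose to vise point X (TCP), tool y || vise x"""
    s=env.state();T=V2W(v,X)[0];R=Ro.from_euler('xyz',s["tcp_rot"]).as_matrix()
    d=R.T@(T-s["eef_pos"]); ty=R[:,1]; a=np.arctan2(ty[1],ty[0])-v[2]
    a=(a+np.pi/2)%np.pi-np.pi/2   # world turn needed is -a ; tool z down -> +a
    print("tool shift",d.round(1),"turn deg",np.degrees(a).round(2),"q",s["joints"].round(2));return d,a
E
python3 - <<'E'
from h import *
c1=env.read_camera("scene");c2=env.read_camera("side")
f=lambda L,o:(np.float64(L)+.5)/5-.5+o
sc=f([(57,207),(410,370),(477,262),(187,150),(230,92),(225,167),(318,192)],[195,140])
Xs=[(55,-100,10),(55,200,10),(-55,200,10),(30,0,112),(-30,0,112),(30,40,112),(0,96,90)]
sd=f([(52,188),(412,518),(575,405),(303,225),(400,180),(360,142),(241,130)],[185,180])
Xd=[(-55,200,10),(-55,-100,10),(55,-100,10),(-30,0,112),(30,0,112),(30,40,112),(0,96,90)]
g=lambda v:np.r_[(proj(c1,V2W(v,Xs))-sc).ravel(),(proj(c2,V2W(v,Xd))-sd).ravel()]
best=min((least_squares(g,[600,300,y]) for y in(-2,-.5,1,2.5)),key=lambda r:r.cost)
v=best.x;print(v,"res px",best.fun.reshape(-1,2).round(1).tolist())
cams=[(c1,c1["R"],c1["t"]),(c2,c2["R"],c2["t"])]
for n,i,j,X in(("knob",6,6,Xs[6]),("blk30,0",3,4,Xs[3]),("blk-30,0",4,3,Xs[4]),("blk30,40",5,5,Xs[5])):
    print(n,tri(cams,[sc[i],sd[j]]).round(1),"model",V2W(v,X)[0].round(1))
np.save("v.npy",v);go(v,(0,96,150))
E
```

```text
[ 5.25248411e+02 -1.43707474e+02  1.29032796e-01] res px [[-0.0, -1.8], [0.1, -0.4], [0.9, -1.3], [-1.0, -0.5], [-0.9, -0.7], [1.1, 0.7], [0.7, -0.4], [-0.2, -0.7], [-1.3, 0.2], [0.2, 0.5], [1.7, 0.5], [1.7, -1.5], [-0.8, -2.4], [-0.0, 0.1]]
knob [514.3 -48.7  89.5] model [512.9 -48.5  90. ]
blk30,0 [ 551.7 -137.9  107.1] model [ 555.  -139.8  112. ]
blk-30,0 [ 494.4 -143.2  110.4] model [ 495.5 -147.6  112. ]
blk30,40 [ 548.4 -106.3  109.3] model [ 549.9 -100.2  112. ]
tool shift [-498.2 -493.7   72.6] turn deg 62.45 q [ 1.11  0.49  1.56 -0.    1.09 -0.11]
```

The fit agrees with the given sizes: the triangulated knob height is 89.5 mm and the block top 107–110 mm. Moving over the vise.

Emit:
{"fn": "carry_out", "kwargs": {
  "motion": [
    [-35, -34.5, 0, 0, 0],
    [-35, -34.5, 0, 0, 0],
    [-35, -34.5, 0, 0, 0],
    [-35, -34.5, 0, 0, 0],
    [-35, -34.5, 0, 0, 0],
    [-35, -34.5, 0, 0, 0],
    [-35, -34.5, 0, 0, 0],
    [-35, -34.5, 0, 0, 0],
    [-35, -34.5, 0, 0, 0],
    [-35, -34.5, 0, 0, 0],
    [-35, -34.5, 0, 0, 0],
    [-35, -34.5, 0, 0, 0]
  ]
}}

```text
t: 1.45
eef_pos: [467.5, 51.3, 222.8]
tcp_rot: [3.141, 0.0, 2.79]
ft_force: [1.1, 0.4, 0.4]
opening: 1.001
grip_force: 0.0
```

Emit:
{"fn": "carry_out", "kwargs": {
  "motion": [
    [-35, -34.5, 0, 0, 0],
    [-35, -34.5, 0, 0, 0],
    [0, 0, 0, 7.8, 0],
    [0, 0, 0, 7.8, 0],
    [0, 0, 0, 7.8, 0],
    [0, 0, 0, 7.8, 0],
    [0, 0, 0, 7.8, 0],
    [0, 0, 0, 7.8, 0],
    [0, 0, 0, 7.8, 0],
    [0, 0, 0, 7.8, 0],
    [0, 0, 0, 0, 0]
  ]
}}

```text
t: 2.55
eef_pos: [508.9, -35.5, 222.6]
tcp_rot: [3.142, -0.0, 1.699]
ft_force: [1.0, 0.1, 0.1]
opening: 1.001
grip_force: 0.0
```

Run:
```python
from h import *
v=np.load("v.npy");go(v,(0,96,150))
s=env.state();print(s["t"],s["eef_pos"],s["tcp_rot"])
c=env.read_camera("wrist");np.save("w1.npy",np.r_[s["eef_pos"],s["tcp_rot"]])
cv2.imwrite("pics/w1.png",c["color"][:,:,::-1])
R,t=wristRt(c,s)
print(proj(c,V2W(v,[(0,96,90),(30,0,112),(-30,0,112),(30,40,112),(-30,40,112),(-20,0,88),(20,0,88)]),R,t).round())
```

```text
tool shift [-13.4   2.3  72.6] turn deg -0.06 q [-0.2   0.33  1.84  0.    0.98 -0.33]
2.55 [508.8819074  -35.51150827 222.61882932] [ 3.14153555e+00 -7.33509851e-05  1.69870985e+00]
[[263. 197.]
 [291. 291.]
 [234. 291.]
 [293. 257.]
 [233. 257.]
 [244. 278.]
 [280. 278.]]
```

View pics/w1.png

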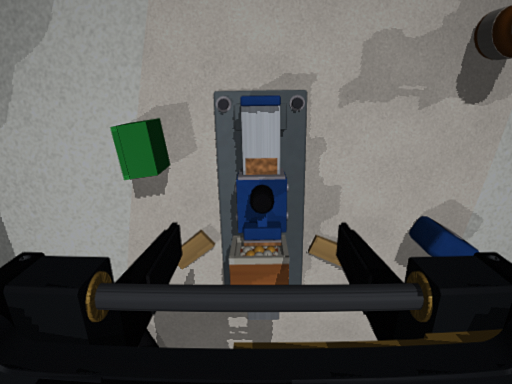

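The wrist view shows the knob at (262,199), plate corners at (215,92) and (307,92), and the block's top +y edge at row ~264, columns 230–289. The edge was predicted at row 257, so I'll refine the fit, with a vertical line-profile check.

Run:
```python
from h import *
v=np.load("v.npy");w=np.load("w1.npy");s={"eef_pos":w[:3],"tcp_rot":w[3:]}
c=env.read_camera("wrist");R,t=wristRt(c,s)
im=cv2.imread("pics/w1.png")
for n,X in(("plate",[(-55,200,10),(55,200,10)]),("stop top",[(-20,190,70),(20,190,70)]),("knob top",[(0,84,106),(0,96,106),(0,108,106)]),("jaw top cork/back",[(0,38,88),(0,44,88),(0,62,88)]),("blk top+y",[(-30,40,112),(30,40,112)])):
    print(n,proj(c,V2W(v,X),R,t).round(1).tolist())
for r in range(228,282,2): print(r,im[r-0:r+1,250:275].mean((0,1)).astype(int)[::-1],im[r,234:240].mean(0).astype(int)[::-1])
cv2.imwrite("pics/w1c.png",cv2.resize(im[85:300,205:320],None,fx=2.75,fy=2.75,interpolation=2))
```

```text
plate [[214.8, 90.0], [309.3, 89.9]]
stop top [[242.3, 99.5], [282.9, 99.5]]
knob top [[262.7, 213.5], [262.8, 201.9], [262.8, 189.9]]
jaw top cork/back [[262.4, 247.3], [262.4, 242.3], [262.5, 226.8]]
blk top+y [[232.5, 256.9], [292.8, 256.8]]
228 [14 35 74] [32 43 60]
230 [17 44 93] [34 44 62]
232 [17 43 91] [35 44 60]
234 [16 42 90] [39 43 46]
236 [16 42 89] [85 82 77]
238 [13 39 85] [98 96 90]
240 [63 63 68] [95 93 87]
242 [107  92  88] [85 83 78]
244 [111  74  44] [73 72 68]
246 [84 68 48] [74 73 69]
248 [106  82  46] [75 73 68]
250 [107  81  40] [74 72 68]
252 [98 86 66] [73 71 67]
254 [113 103  87] [71 70 65]
256 [78 76 71] [76 74 69]
258 [125 123 116] [117 114 108]
260 [139 136 128] [137 136 128]
262 [139 137 130] [138 136 129]
264 [114  90  72] [124 104  90]
266 [100  58  28] [99 57 27]
268 [102  60  31] [100  59  30]
270 [102  60  31] [100  59  30]
272 [98 58 30] [95 56 29]
274 [99 59 30] [94 55 29]
276 [105  62  32] [99 59 30]
278 [107  64  33] [100  59  30]
280 [111  66  34] [100  59  30]
```

View pics/w1c.png

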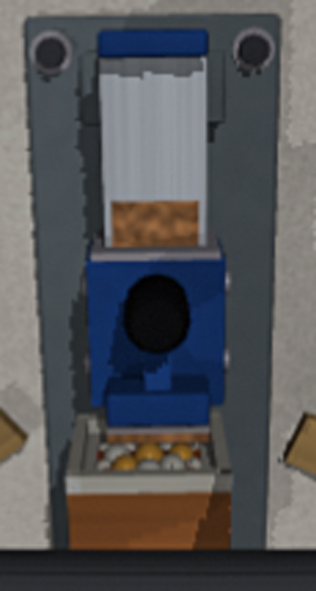

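The white band at rows 257–264 is the edge of the gesso layer, so the block matches the prediction. Sideways, everything sits about 1.3 mm towards vise −x. I'll pinch the knob with the TCP at z 83.

Emit:
{"fn": "carry_out", "kwargs": {
  "motion": [
    [-13, 1, 30, 0, 0],
    [0, 0, 40, 0, 0.3],
    [0, 0, 40, 0, 0.3],
    [0, 0, 20, 0, 0.4],
    [0, 0, 9.6, 0, 0.5],
    [0, 0, 0, 0, 0.6],
    [0, 0, 0, 0, 0.9],
    [0, 0, 0, 0, 1],
    [0, 0, 0, 0, 1],
    [0, 0, 0, 0, 1],
    [0, 0, 0, 0, 1]
  ]
}}

```text
t: 3.75
eef_pos: [513.3, -48.2, 83.7]
tcp_rot: [3.137, 0.001, 1.7]
ft_force: [8.5, 3.0, 1.1]
opening: 0.249
grip_force: 30.0
```

Emit:
{"fn": "carry_out", "kwargs": {
  "motion": [
    [4, 0, 0, 0, 1],
    [6, 0, 0, 0, 1],
    [8, 0, 0, 0, 1],
    [8, 0, 0, 0, 1],
    [8, 0, 0, 0, 1],
    [8, 0, 0, 0, 1],
    [8, 0, 0, 0, 1],
    [6, 0, 0, 0, 1],
    [3, 0, 0, 0, 1],
    [0, 0, 0, 0, 1]
  ]
}}

```text
t: 4.75
eef_pos: [505.0, 10.2, 83.7]
tcp_rot: [3.139, 0.001, 1.701]
ft_force: [3.4, 0.2, 1.3]
opening: 0.25
grip_force: 30.0
```

Emit:
{"fn": "carry_out", "kwargs": {
  "motion": [
    [1, 0, 0, 0, 1],
    [1, 0, 0, 0, 1],
    [1, 0, 0, 0, 1],
    [1, 0, 0, 0, 1],
    [1, 0, 0, 0, 1],
    [0, 0, 0, 0, 1]
  ]
}}

```text
t: 5.35
eef_pos: [504.3, 14.7, 83.6]
tcp_rot: [3.139, 0.001, 1.701]
ft_force: [3.0, -4.8, 3.7]
opening: 0.247
grip_force: 30.0
```

Emit:
{"fn": "carry_out", "kwargs": {
  "motion": [
    [1, 0, 0, 0, 1],
    [1, 0, 0, 0, 1],
    [0, 0, 0, 0, 1]
  ]
}}

```text
t: 5.65
eef_pos: [504.0, 16.7, 83.6]
tcp_rot: [3.139, 0.001, 1.701]
ft_force: [3.0, -4.1, 4.2]
opening: 0.249
grip_force: 30.0
```

Emit:
{"fn": "carry_out", "kwargs": {
  "motion": [
    [1, 0, 0, 0, 1],
    [0, 0, 0, 0, 1]
  ]
}}

```text
t: 5.85
eef_pos: [503.9, 17.6, 83.6]
tcp_rot: [3.139, 0.001, 1.701]
ft_force: [3.6, -5.3, 3.5]
opening: 0.246
grip_force: 30.0
```

Emit:
{"fn": "carry_out", "kwargs": {
  "motion": [
    [1, 0, 0, 0, 1],
    [0, 0, 0, 0, 1]
  ]
}}

```text
t: 6.05
eef_pos: [503.7, 18.6, 83.6]
tcp_rot: [3.139, 0.001, 1.701]
ft_force: [3.0, -5.2, 3.7]
opening: 0.249
grip_force: 30.0
```

Emit:
{"fn": "carry_out", "kwargs": {
  "motion": [
    [1, 0, 0, 0, 1],
    [0, 0, 0, 0, 1]
  ]
}}

```text
t: 6.25
eef_pos: [503.7, 19.2, 83.6]
tcp_rot: [3.139, 0.002, 1.701]
ft_force: [3.6, -10.0, 4.1]
opening: 0.249
grip_force: 30.0
```

The stop is reached at TCP (503.7, 19.2), which is gap 105 and makes the starting gap about 36.9, as expected. I'll release, lift, and move over the block.

Emit:
{"fn": "carry_out", "kwargs": {
  "motion": [
    [0, 0, 0, 0, 0.5],
    [0, 0, 0, 0, 0],
    [0, 0, 0, 0, 0],
    [0, 0, -20, 0, 0],
    [0, 0, -40, 0, 0],
    [-40, 0, 0, 0, 0],
    [-40, 0, 0, 0, 0],
    [-40, 0, 0, 0, 0],
    [-23.5, 0, 0, 0, 0],
    [0, 0, 0, 0, 0]
  ]
}}

```text
t: 7.25
eef_pos: [521.4, -124.5, 142.8]
tcp_rot: [3.142, 0.0, 1.698]
ft_force: [-0.1, -0.2, 0.1]
opening: 0.99
grip_force: 0.0
```

Run:
```python
from h import *
v=np.load("v.npy");print(env.state()["eef_pos"]);go(v,(-.4,20.5,75))
s=env.state();c=env.read_camera("wrist");R,t=wristRt(c,s)
cv2.imwrite("pics/w2.png",c["color"][:,:,::-1])
print(proj(c,V2W(v,[(0,40,112),(-30,40,112),(30,40,112),(0,163,106)]),R,t).round(1).tolist())
```

```text
[ 521.38962534 -124.47456203  142.80164195]
tool shift [ 0.9  0.9 67.8] turn deg -0.11 q [-0.36  0.47  1.86  0.    0.81 -0.48]
[[263.0, 196.8], [217.6, 196.9], [308.4, 196.8], [263.3, -8.0]]
```

Emit:
{"fn": "carry_out", "kwargs": {
  "motion": [
    [0.5, 0.5, 30, 0, 0],
    [0, 0, 25, 0, 0],
    [0, 0, 13, 0, 0],
    [0, 0, 0, 0, 0.2],
    [0, 0, 0, 0, 0.3],
    [0, 0, 0, 0, 0.5],
    [0, 0, 0, 0, 0.7],
    [0, 0, 0, 0, 1],
    [0, 0, 0, 0, 1],
    [0, 0, 0, 0, 1]
  ]
}}

```text
t: 8.3
eef_pos: [521.6, -121.5, 75.6]
tcp_rot: [3.141, 0.0, 1.701]
ft_force: [-1.7, 1.3, 6.5]
opening: 0.631
grip_force: 30.0
```

Emit:
{"fn": "carry_out", "kwargs": {
  "motion": [
    [3, 0, 0, 0, 1],
    [2, 0, -5, 0, 1],
    [0, 0, -10, 0, 1],
    [0, 0, -7, 0, 1],
    [0, 0, 0, 0, 1],
    [0, 0, 0, 0, 1]
  ]
}}

```text
t: 8.9
eef_pos: [521.1, -116.6, 97.3]
tcp_rot: [3.141, 0.0, 1.701]
ft_force: [0.4, -0.1, -0.9]
opening: 0.629
grip_force: 30.0
```

Run:
```python
from h import *
v=np.load("v.npy");s=env.state();print(s["t"],s["eef_pos"],s["ft_force"].round(1));d,a=go(v,(0,0,0))
s=env.state();c=env.read_camera("wrist");R,t=wristRt(c,s)
y=-d[0];print("vise y,x of TCP",y,-d[1])
a=c["color"][:,:,::-1]
b=env.read_camera("side")["color"][:,:,::-1];b=cv2.resize(b[180:285,185:310],None,fx=3.65,fy=3.65,interpolation=2)
cv2.imwrite("pics/w3.png",np.hstack([a[:,100:440],b[:384]])[:,:800])
```

```text
8.9 [ 521.0633544  -116.63594604   97.27348966] [ 0.4 -0.1 -0.9]
tool shift [-27.4   0.6  97.3] turn deg 0.05 q [-0.34  0.53  1.91  0.    0.7  -0.47]
vise y,x of TCP 27.371105139972126 -0.5928922160141622Traceback (most recent call last):
  File "<stdin>", line 7, in <module>
    return _nx.concatenate(arrs, 1, dtype=dtype, casting=casting)
           ~~~~~~~~~~~~~~~^^^^^^^^^^^^^^^^^^^^^^^^^^^^^^^^^^^^^^^
ValueError: all the input array dimensions except for the concatenation axis must match exactly, but along dimension 0, the array at index 0 has size 384 and the array at index 1 has size 383
```

The block is held, with the wrist force showing about 0.09 kg. Next I'll pivot it over the fixed jaw's top edge: an arc of the grip axis about that edge, first three steps.

Emit:
{"fn": "carry_out", "kwargs": {
  "motion": [
    [-2.5, 0, 0, 0, 1],
    [-2.5, 0, 0, 0, 1],
    [0, 0, 0, 0, 1],
    [-2, 0, -1.8, 0, 1],
    [-1.9, 0, -1.8, 0, 1],
    [-2.2, 0, -1.4, 0, 1],
    [-2.2, 0, -1.4, 0, 1],
    [-2.5, 0, -1, 0, 1],
    [-2.4, 0, -1.1, 0, 1],
    [0, 0, 0, 0, 1]
  ]
}}

```text
t: 10.0
eef_pos: [521.9, -132.9, 104.5]
tcp_rot: [-3.138, -0.004, 1.7]
ft_force: [-2.0, 12.6, -4.4]
opening: 0.632
grip_force: 30.0
```

```bash
cat > look.py <<'E'
from h import *
import sys
v=np.load("v.npy");s=env.state();print(s["t"],s["ft_force"].round(1),s["moment"].round(2));d,_=go(v,(0,0,0));print("vise x,y,z of TCP",-d[1],-d[0],s["eef_pos"][2])
a=env.read_camera("side")["color"][:,:,::-1][170:280,180:310];b=env.read_camera("scene")["color"][:,:,::-1][130:220,195:305]
f=lambda x,h:cv2.resize(x,(int(x.shape[1]*h/x.shape[0]),h),interpolation=2)
o=np.hstack([f(a,330),f(b,330)]);print(o.shape);cv2.imwrite(sys.argv[1],o)
E
python3 look.py pics/r1.png
```

```text
10.0 [-2.  12.6 -4.4] [2.5  0.33 0.12]
tool shift [-11.6   2.4 104.4] turn deg 0.03 q [-0.37  0.53  1.89  0.    0.73 -0.5 ]
vise x,y,z of TCP -2.3587964614339665 11.612302522486024 104.49457110274696
(330, 793, 3)
```

View pics/r1.png

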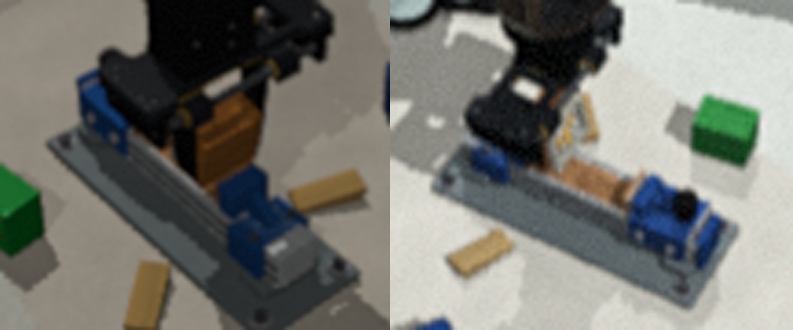

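In the side crop (left) and scene crop (right), the block is tilting over the fixed jaw with the rosette starting to look up. About 12 N is enough to pivot it. Continuing the arc.

Emit:
{"fn": "carry_out", "kwargs": {
  "motion": [
    [-2.4, 0, -1, 0, 1],
    [-2.4, 0, -0.9, 0, 1],
    [-2.6, 0, -0.5, 0, 1],
    [-2.6, 0, -0.2, 0, 1],
    [-2.7, 0, 0, 0, 1],
    [-2.6, 0, 0.1, 0, 1],
    [-2.6, 0, 0.5, 0, 1],
    [-2.5, 0, 0.6, 0, 1],
    [0, 0, 0, 0, 1]
  ]
}}

```text
t: 11.0
eef_pos: [526.1, -155.2, 107.0]
tcp_rot: [3.141, 0.0, 1.7]
ft_force: [-0.7, -1.4, 0.3]
opening: 0.63
grip_force: 30.0
```

```bash
python3 look.py pics/r2.png
```

```text
11.0 [-0.7 -1.4  0.3] [-0.27  0.08 -0.03]
tool shift [ 11.5   0.6 107. ] turn deg 0.03 q [-0.41  0.53  1.87  0.    0.74 -0.54]
vise x,y,z of TCP -0.6164338684915321 -11.549011636515255 107.03453798804651
(330, 793, 3)
```

Emit:
{"fn": "carry_out", "kwargs": {
  "motion": [
    [0, 0, 2, 0, 1],
    [-1.8, 0, 1, 0, 1],
    [-1.8, 0, 1, 0, 1],
    [-1.8, 0, 1.2, 0, 1],
    [-1.8, 0, 1.2, 0, 1],
    [-1.5, 0, 1.2, 0, 1],
    [0, 0, 0, 0, 1]
  ]
}}

```text
t: 11.8
eef_pos: [527.1, -162.6, 102.4]
tcp_rot: [3.14, -0.0, 1.701]
ft_force: [-10.3, 9.9, 40.0]
opening: 0.626
grip_force: 30.0
```

```bash
python3 look.py pics/r3.png
```

```text
11.8 [-10.3   9.9  40. ] [1.91 2.06 0.03]
tool shift [ 19.    0.4 102.4] turn deg 0.06 q [-0.42  0.54  1.86  0.    0.74 -0.55]
vise x,y,z of TCP -0.41692865041715094 -18.9609234927837 102.42391934707256
(330, 793, 3)
```

View pics/r3.png

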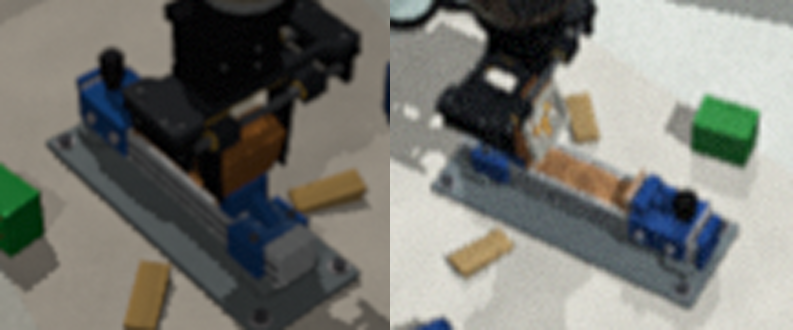

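The force is 40 N and the block is only slightly tilted: it rode up on the jaw top instead of pivoting. I'll back off upwards and measure the tilt in code.

Emit:
{"fn": "carry_out", "kwargs": {
  "motion": [
    [0, 0, -4, 0, 1],
    [0, 0, -8, 0, 1],
    [0, 0, -8, 0, 1],
    [0, 0, 0, 0, 1]
  ]
}}

```text
t: 12.3
eef_pos: [527.6, -163.7, 120.2]
tcp_rot: [3.14, 0.001, 1.701]
ft_force: [0.0, -0.6, -1.2]
opening: 0.629
grip_force: 30.0
```

```bash
cat > tilt.py <<'E'
from h import *
v=np.load("v.npy");s=env.state();d,_=go(v,(0,0,0));C=np.array([-d[1],-d[0],s["eef_pos"][2]+11]);print("t",s["t"],"F",s["ft_force"].round(1),"grasp pt in vise",C.round(1))
F={'wood':[[(-1,-1,-1),(1,-1,-1),(1,-1,1),(-1,-1,1)],[(-1,-1,-1),(1,-1,-1),(1,1,-1),(-1,1,-1)],[(-1,-1,1),(1,-1,1),(1,1,1),(-1,1,1)],[(-1,-1,-1),(-1,1,-1),(-1,1,1),(-1,-1,1)],[(1,-1,-1),(1,1,-1),(1,1,1),(1,-1,1)]],'ges':[[(-1,1,-1),(1,1,-1),(1,1,1),(-1,1,1)]]}
obs=[]
for n in("side","scene"):
    c=env.read_camera(n);hsv=cv2.cvtColor(c["color"],cv2.COLOR_RGB2HSV);H,S,V=cv2.split(hsv)
    wood=(H<20)&(S>110)&(V>35);dark=V<40
    obs.append((c,wood,dark))
def render(c,th,yc,zc,xc):
    lab=np.zeros((384,512),np.uint8);cam=-c["R"].T@c["t"]
    cs,sn=np.cos(th),np.sin(th);Rx=np.array([[1,0,0],[0,cs,-sn],[0,sn,cs]])
    for k,L in(("wood",1),("ges",2)):
        for f in F[k]:
            P=V2W(v,(Rx@(np.float64(f)*[30,20,26]).T).T+[xc,yc,zc]);ctr=P.mean(0)
            o=V2W(v,[[xc,yc,zc]])[0]
            if (ctr-o)@(cam-ctr)>0: cv2.fillConvexPoly(lab,np.round(proj(c,P)*8).astype(np.int32),L,shift=3)
    return lab
def score(th,yb,zb):
    cs,sn=np.cos(th),np.sin(th);yc,zc=C[1]-(cs*yb-sn*zb),C[2]-(sn*yb+cs*zb);r=[]
    for c,w,dk in obs:
        l=render(c,th,yc,zc,C[0]);roi=cv2.dilate((l>0).astype(np.uint8),np.ones((7,7)))>0
        if c is obs[1][0]: roi=l>0   # bed cork confuses the scene view
        ok=roi&~dk;r.append(((l==1)!=w)[ok].mean())
    return sum(r),r
res=sorted(((score(np.radians(a),yb,zb)+(a,yb,zb)) for a in range(-20,115,5) for yb in(-4,0,4) for zb in(-8,-4,0,4,8)),key=lambda q:q[0])
for q in res[:8]:print(q)
E
python3 tilt.py
```

```text
tool shift [2.030e+01 1.000e-01 1.202e+02] turn deg 0.05 q [-0.42  0.52  1.85  0.    0.78 -0.55]
t 12.3 F [ 0.  -0.6 -1.2] grasp pt in vise [-1.000e-01 -2.030e+01  1.312e+02]
(np.float64(0.34705722728095034), [np.float64(0.1622746185852982), np.float64(0.18478260869565216)], 40, -4, 8)
(np.float64(0.35002260522456363), [np.float64(0.1678520625889047), np.float64(0.1821705426356589)], 40, -4, 4)
(np.float64(0.37616852349852736), [np.float64(0.17543859649122806), np.float64(0.20072992700729927)], 35, -4, 4)
(np.float64(0.3766144531522291), [np.float64(0.208731241473397), np.float64(0.1678832116788321)], 45, -4, 8)
(np.float64(0.38912274703789573), [np.float64(0.18046132971506107), np.float64(0.20866141732283464)], 35, -4, 0)
(np.float64(0.39471325079349695), [np.float64(0.174496644295302), np.float64(0.22021660649819494)], 35, -4, 8)
(np.float64(0.4121428157421898), [np.float64(0.18169014084507043), np.float64(0.23045267489711935)], 40, -4, 0)
(np.float64(0.4151846785225718), [np.float64(0.20930232558139536), np.float64(0.20588235294117646)], 30, -4, -4)
```

The fit says the tilt is about 40°, with the block's lower edge about 8 mm on the +y side of the grip axis. Pressing that edge onto the bed will therefore keep turning it the right way. Moving over the open bed and going down to contact.

Emit:
{"fn": "carry_out", "kwargs": {
  "motion": [
    [20, 0, 0, 0, 1],
    [35, 0, 0, 0, 1],
    [22, 0, 0, 0, 1],
    [10, 0, 0, 0, 1],
    [0, 0, 12, 0, 1],
    [0, 0, 12, 0, 1],
    [0, 0, 5, 0, 1],
    [0, 0, 0, 0, 1]
  ]
}}

```text
t: 13.2
eef_pos: [515.5, -78.0, 89.0]
tcp_rot: [-3.14, -0.001, 1.7]
ft_force: [-0.4, 0.2, -1.7]
opening: 0.63
grip_force: 30.0
```

Emit:
{"fn": "carry_out", "kwargs": {
  "motion": [
    [0, 0, 2, 0, 1],
    [0, 0, 2, 0, 1],
    [0, 0, 1, 0, 1],
    [0, 0, 0, 0, 1]
  ]
}}

```text
t: 13.6
eef_pos: [515.9, -77.3, 85.4]
tcp_rot: [3.141, -0.0, 1.701]
ft_force: [0.5, -0.5, -0.4]
opening: 0.626
grip_force: 30.0
```

Emit:
{"fn": "carry_out", "kwargs": {
  "motion": [
    [-1, 0, 1.5, 0, 1],
    [-3, 0, 1, 0, 1],
    [-3, 0, 1.2, 0, 1],
    [-2.8, 0, 1.4, 0, 1],
    [-2.7, 0, 1.5, 0, 1],
    [0, 0, 0, 0, 1]
  ]
}}

```text
t: 14.2
eef_pos: [517.5, -90.0, 78.5]
tcp_rot: [-3.141, -0.0, 1.7]
ft_force: [-0.4, -0.0, -1.2]
opening: 0.63
grip_force: 30.0
```

```bash
python3 tilt.py
```

```text
tool shift [-54.2   0.8  78.5] turn deg 0.02 q [-0.3   0.55  1.94  0.    0.65 -0.43]
t 14.2 F [-0.4 -0.  -1.2] grasp pt in vise [-0.8 54.2 89.5]
(np.float64(0.3379515232073982), [np.float64(0.16124469589816123), np.float64(0.17670682730923695)], 35, -4, 4)
(np.float64(0.3406130122678416), [np.float64(0.1459227467811159), np.float64(0.19469026548672566)], 35, -4, 0)
(np.float64(0.3447048138056312), [np.float64(0.15803814713896458), np.float64(0.18666666666666668)], 30, -4, 0)
(np.float64(0.353755853063378), [np.float64(0.16731517509727625), np.float64(0.1864406779661017)], 25, -4, 0)
(np.float64(0.3538266537904394), [np.float64(0.15657894736842104), np.float64(0.19724770642201836)], 25, -4, -4)
(np.float64(0.3614182903282429), [np.float64(0.14814814814814814), np.float64(0.2132701421800948)], 35, -4, -4)
(np.float64(0.36165678981212956), [np.float64(0.15256588072122051), np.float64(0.20909090909090908)], 30, -4, -4)
(np.float64(0.3629908103592314), [np.float64(0.18045112781954886), np.float64(0.18253968253968253)], 40, -4, 8)
```

There is no contact force yet and the tilt is about 33°, so the edge lies right below the grip axis. I'll use the sliding jaw's top edge, at its stop, under the +y part of the bottom face and press down beside it.

Emit:
{"fn": "carry_out", "kwargs": {
  "motion": [
    [0, 0, -12, 0, 1],
    [10, 0, 0, 0, 1],
    [9.5, 0, 0, 0, 1],
    [0, 0, 2, 0, 1],
    [0, 0, 2, 0, 1],
    [-0.4, 0, 2, 0, 1],
    [-0.4, 0, 2, 0, 1],
    [-0.4, 0, 2, 0, 1],
    [-0.3, 0, 2, 0, 1],
    [0, 0, 0, 0, 1]
  ]
}}

```text
t: 15.3
eef_pos: [516.0, -72.0, 80.3]
tcp_rot: [3.139, 0.002, 1.702]
ft_force: [-2.4, -9.6, 16.8]
opening: 0.628
grip_force: 30.0
```

```bash
python3 tilt.py
```

```text
tool shift [-72.1  -0.4  80.4] turn deg 0.1 q [-0.27  0.54  1.95 -0.    0.64 -0.39]
t 15.3 F [-2.4 -9.6 16.8] grasp pt in vise [ 0.4 72.1 91.3]
(np.float64(0.3575826550641612), [np.float64(0.18577648766328012), np.float64(0.17180616740088106)], 35, -4, 0)
(np.float64(0.3593779211876554), [np.float64(0.18234442836468887), np.float64(0.17703349282296652)], 35, -4, -4)
(np.float64(0.36452171681529477), [np.float64(0.1902097902097902), np.float64(0.1743119266055046)], 30, -4, -4)
(np.float64(0.3688924189307625), [np.float64(0.19478527607361965), np.float64(0.17410714285714285)], 40, -4, 0)
(np.float64(0.3848692341919217), [np.float64(0.1857541899441341), np.float64(0.19911504424778761)], 30, -4, 0)
(np.float64(0.3853988197220636), [np.float64(0.19607843137254902), np.float64(0.18932038834951456)], 30, -4, -8)
(np.float64(0.39171506175062654), [np.float64(0.19068413391557495), np.float64(0.20103092783505155)], 35, -4, -8)
(np.float64(0.39396574792614397), [np.float64(0.19594594594594594), np.float64(0.19801980198019803)], 25, -4, -8)
```

Emit:
{"fn": "carry_out", "kwargs": {
  "motion": [
    [0, 0, 1.5, 0, 1],
    [0, 0, 1.5, 0, 1],
    [0, 0, 1.5, 0, 1],
    [0, 0, 1.5, 0, 1],
    [0, 0, 0, 0, 1]
  ]
}}

```text
t: 15.9
eef_pos: [516.0, -72.2, 74.3]
tcp_rot: [3.139, 0.002, 1.702]
ft_force: [-2.6, -10.1, 16.9]
opening: 0.63
grip_force: 30.0
```

```bash
python3 tilt.py | head -5
```

```text
tool shift [-71.9  -0.4  74.5] turn deg 0.1 q [-0.27  0.55  1.96 -0.    0.63 -0.39]
t 15.9 F [ -2.6 -10.1  16.9] grasp pt in vise [ 0.4 71.9 85.3]
(np.float64(0.4071916119488205), [np.float64(0.20907840440165062), np.float64(0.19811320754716982)], 30, -4, -4)
(np.float64(0.4110708556889209), [np.float64(0.20810055865921787), np.float64(0.20297029702970298)], 30, -4, -8)
(np.float64(0.41113137453562987), [np.float64(0.2066869300911854), np.float64(0.20444444444444446)], 40, -4, 0)
```

```bash
cat > tilt2.py <<'E'
exec(open('tilt.py').read().split("res=sorted")[0])
# three classes: wood / pale (gesso) / other ; free centre, score per angle
O=[]
for c,w,dk in obs:
    H,S,V=cv2.split(cv2.cvtColor(c["color"],cv2.COLOR_RGB2HSV))
    O.append((c,np.where((H<20)&(S>110)&(V>25),1,np.where((S<70)&(V>110),2,0)),V<30))
def sc(th,yc,zc,xc):
    r=0
    for i,(c,L,dk) in enumerate(O):
        l=render(c,th,yc,zc,xc);m=(l>0)
        if i==0:m=cv2.dilate(m.astype(np.uint8),np.ones((9,9)))>0
        ok=m&~dk;a=(l==1)&ok;b=(L==1)&ok
        r+=(a&b).sum()/max(1,(a|b).sum())
        if i==1: g=(l==2)&ok;r+=.5*((L[g]!=1).mean() if g.any() else 0)
    return r
out=[]
for a in range(0,100,6):
    th=np.radians(a)
    out.append(max((sc(th,C[1]+dy,C[2]+dz,C[0]),a,dy,dz) for dy in range(-12,13,3) for dz in range(-12,13,3)))
for o in out:print(np.round(o,3).tolist())
E
python3 tilt2.py
```

```text
tool shift [-71.9  -0.4  74.5] turn deg 0.11 q [-0.27  0.55  1.96 -0.    0.63 -0.39]
t 16.0 F [ -2.2 -10.   17.4] grasp pt in vise [ 0.4 71.9 85.3]
[1.25, 0.0, 9.0, 6.0]
[1.233, 6.0, 9.0, 0.0]
[1.225, 12.0, 3.0, 9.0]
[1.249, 18.0, 3.0, 9.0]
[1.292, 24.0, 3.0, 9.0]
[1.347, 30.0, 3.0, 12.0]
[1.396, 36.0, 3.0, 9.0]
[1.424, 42.0, 3.0, 12.0]
[1.47, 48.0, 6.0, 12.0]
[1.41, 54.0, 9.0, 12.0]
[1.37, 60.0, 12.0, 12.0]
[1.315, 66.0, 12.0, 12.0]
[1.216, 72.0, 12.0, 12.0]
[1.11, 78.0, 12.0, 12.0]
[1.019, 84.0, 12.0, 12.0]
[0.937, 90.0, 12.0, 12.0]
[0.88, 96.0, -9.0, 6.0]
```

Emit:
{"fn": "carry_out", "kwargs": {
  "motion": [
    [-0.5, 0, 1.5, 0, 1],
    [-0.5, 0, 1.5, 0, 1],
    [-0.5, 0, 1.5, 0, 1],
    [-0.5, 0, 1.5, 0, 1],
    [0, 0, 0, 0, 1]
  ]
}}

```text
t: 16.6
eef_pos: [516.2, -73.7, 68.0]
tcp_rot: [3.139, 0.001, 1.701]
ft_force: [-0.9, -6.1, 15.1]
opening: 0.63
grip_force: 30.0
```

```bash
python3 tilt2.py
```

```text
tool shift [-70.5  -0.3  68.1] turn deg 0.08 q [-0.27  0.57  1.96 -0.    0.61 -0.4 ]
t 16.6 F [-0.9 -6.1 15.1] grasp pt in vise [ 0.3 70.5 79. ]
[1.232, 0.0, 6.0, 9.0]
[1.222, 6.0, 6.0, 6.0]
[1.207, 12.0, 6.0, 6.0]
[1.253, 18.0, 3.0, 12.0]
[1.282, 24.0, 3.0, 9.0]
[1.328, 30.0, 3.0, 12.0]
[1.37, 36.0, 0.0, 12.0]
[1.416, 42.0, 3.0, 9.0]
[1.419, 48.0, 6.0, 12.0]
[1.401, 54.0, 9.0, 12.0]
[1.343, 60.0, 9.0, 12.0]
[1.284, 66.0, 12.0, 12.0]
[1.198, 72.0, 12.0, 12.0]
[1.114, 78.0, 12.0, 12.0]
[1.017, 84.0, 12.0, 12.0]
[0.918, 90.0, 12.0, 12.0]
[0.851, 96.0, 12.0, 12.0]
```

Emit:
{"fn": "carry_out", "kwargs": {
  "motion": [
    [-0.5, 0, 1, 0, 1],
    [0, 0, 1, 0, 1],
    [0, 0, 0, 0, 1]
  ]
}}

```text
t: 17.0
eef_pos: [516.2, -74.1, 66.0]
tcp_rot: [3.139, 0.001, 1.701]
ft_force: [-0.9, -5.8, 14.0]
opening: 0.633
grip_force: 30.0
```

Emit:
{"fn": "carry_out", "kwargs": {
  "motion": [
    [-0.5, 0, 1, 0, 1],
    [0, 0, 1, 0, 1],
    [0, 0, 0, 0, 1]
  ]
}}

```text
t: 17.3
eef_pos: [516.3, -74.5, 64.0]
tcp_rot: [3.139, 0.001, 1.701]
ft_force: [-1.4, -6.0, 13.8]
opening: 0.627
grip_force: 30.0
```

```bash
python3 look.py pics/r4.png
```

```text
17.3 [-1.4 -6.  13.8] [-0.35  0.35  0.09]
tool shift [-69.7  -0.2  64.1] turn deg 0.09 q [-0.27  0.57  1.96 -0.    0.6  -0.4 ]
vise x,y,z of TCP 0.24025437051895257 69.66635425459933 63.97285539830003
(330, 793, 3)
```

View pics/r4.png

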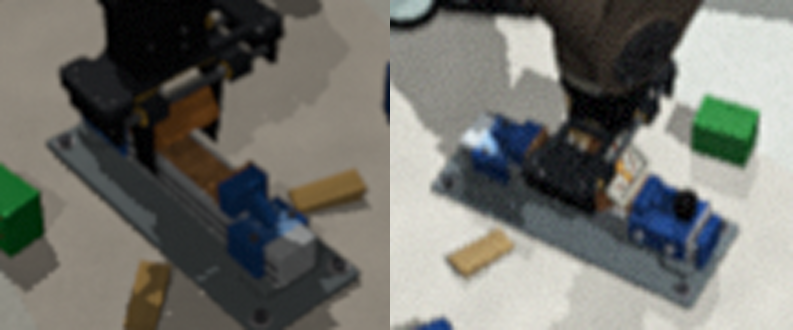

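The side crop (left) and scene crop (right) show the block at about 45–48°. It rides high in the fingers and leans on the sliding jaw's edge with its lower edge near the bed. It is past its balance point (38°), so a small opening of the fingers, kept as side guards, should let it fall flat, rosette up.

Emit:
{"fn": "carry_out", "kwargs": {
  "motion": [
    [0, 0, 0, 0, 0.3],
    [0, 0, 0, 0, 0.28],
    [0, 0, 0, 0, 0.26],
    [0, 0, 0, 0, 0.26],
    [0, 0, 0, 0, 0.26],
    [0, 0, 0, 0, 0.26]
  ]
}}

```text
t: 18.0
eef_pos: [515.5, -74.7, 62.6]
tcp_rot: [-3.142, -0.0, 1.701]
ft_force: [0.2, 0.6, -0.1]
opening: 0.743
grip_force: 0.0
```

```bash
sed -i 's/^for o in out.*/out.sort(reverse=True)\nfor o in out[:6]:print(np.round(o,3).tolist())/;s/range(-12,13,3) for dz in range(-12,13,3)/range(-15,25,3) for dz in range(-12,25,3)/' tilt2.py; python3 tilt2.py
```

```text
tool shift [-69.7   0.7  62.6] turn deg 0.05 q [-0.27  0.57  1.96  0.    0.6  -0.4 ]
t 18.0 F [ 0.2  0.6 -0.1] grasp pt in vise [-0.7 69.7 73.6]
[1.403, 96.0, -9.0, 3.0]
[1.401, 90.0, -15.0, 3.0]
[1.38, 84.0, -15.0, -3.0]
[1.278, 78.0, -15.0, 3.0]
[1.143, 72.0, -15.0, 0.0]
[1.016, 66.0, -15.0, -3.0]
```

The fit now reads about 90°, with the centre around vise y 55–60 and z ~78: flat, rosette up. I'll lift straight up and check with the wrist camera.

Emit:
{"fn": "carry_out", "kwargs": {
  "motion": [
    [0, 0, -10, 0, 0.26],
    [0, 0, -25, 0, 0.26],
    [0, 0, -40, 0, 0.26],
    [0, 0, -40, 0, 0],
    [0, 0, -40, 0, 0],
    [0, 0, 0, 0, 0]
  ]
}}

```text
t: 18.7
eef_pos: [517.1, -75.1, 223.2]
tcp_rot: [3.134, 0.003, 1.701]
ft_force: [-0.0, -1.1, 0.6]
opening: 0.935
grip_force: 0.0
```

```bash
cat > wchk.py <<'E'
from h import *
import sys
v=np.load("v.npy");s=env.state();c=env.read_camera("wrist");R,t=wristRt(c,s);im=c["color"];cv2.imwrite(sys.argv[1],im[:,:,::-1])
H,S,V=cv2.split(cv2.cvtColor(im,cv2.COLOR_RGB2HSV))
d,_=go(v,(0,163,83.6))
def unp(uv,z):
    n=cv2.undistortPoints(np.float64([[uv]]),c["K"],c["dist"])[0,0];r=R.T@np.r_[n,1];o=-R.T@t;P=o+r*(z-o[2])/r[2]
    q=P[:2]-v[:2];a=v[2];return np.round([np.cos(a)*q[0]+np.sin(a)*q[1],-np.sin(a)*q[0]+np.cos(a)*q[1]],1)
# pale blob near expected block top, in vise plane z=100
yy,xx=np.mgrid[0:384:2,0:512:2]
pts=cv2.undistortPoints(np.float64(np.c_[xx.ravel(),yy.ravel()])[:,None],c["K"],c["dist"])[:,0]
r=np.c_[pts,np.ones(len(pts))]@R;o=-R.T@t
def grid(z):
    P=o+r*((z-o[2])/r[:,2])[:,None];q=P[:,:2]-v[:2];a=v[2]
    return np.cos(a)*q[:,0]+np.sin(a)*q[:,1],-np.sin(a)*q[:,0]+np.cos(a)*q[:,1]
hh,ss,vv=[k[::2,::2].ravel() for k in(H,S,V)]
def box(m,z,lim,name):
    X,Y=grid(z);k=m&(X>lim[0])&(X<lim[1])&(Y>lim[2])&(Y<lim[3]);X,Y=X[k],Y[k]
    print(name,k.sum(),"x",np.percentile(X,[2,98]).round(1),"y",np.percentile(Y,[2,98]).round(1)) if k.sum()>5 else print(name,"none")
    M=np.zeros(k.shape,np.uint8);M[k]=255;M=M.reshape(yy.shape);
    ct=max(cv2.findContours(M,0,2)[0],key=cv2.contourArea,default=None)
    if ct is not None: print("  minAreaRect px",cv2.minAreaRect(ct*2))
box((vv<30),106,(-25,25,int(sys.argv[2]),190),"knob dark z106")
box((ss<60)&(vv>85),100,(-38,38,-5,110),"gesso z100")
box((hh<20)&(ss>110)&(vv>25),100,(-38,38,-5,110),"wood")
box((hh>100)&(hh<130)&(ss>130),88,(-25,25,-40,175),"blue")
E
python3 wchk.py pics/w5.png 130
```

```text
tool shift [ 93.9  -0.5 136.8] turn deg 0.05 q [-0.27  0.35  1.82  0.    0.98 -0.4 ]
knob dark z106 141 x [-12.6   8. ] y [152.7 172.6]
  minAreaRect px ((256.0, 84.0), (24.0, 24.0), 90.0)
gesso z100 716 x [-37.   27.7] y [ 29.2 104.1]
  minAreaRect px ((255.82388305664062, 184.20236206054688), (90.55546569824219, 66.6362533569336), 81.63410949707031)
wood 577 x [-23.3  18.3] y [  4.7 109.7]
  minAreaRect px ((256.0, 158.0), (28.0, 56.0), 90.0)
blue 1033 x [-24.5  22.4] y [-38.9 172.1]
  minAreaRect px ((257.0, 104.0), (64.0, 50.0), 90.0)
```

```bash
cat > rect.py <<'E'
import sys;sys.argv=["wchk",sys.argv[1],sys.argv[2]]
exec(open("wchk.py").read().split("box((vv<30)")[0])
X,Y=grid(100);g=((ss<75)&(vv>85)).astype(float)
def sc(p):
    a=p[2];dx,dy=X-p[0],Y-p[1];u=np.abs(np.cos(a)*dx+np.sin(a)*dy),np.abs(-np.sin(a)*dx+np.cos(a)*dy)
    e=np.maximum(u[0]-30,u[1]-p[3]);i=(e<0)&(e>-5);o=(e>0)&(e<5);return g[i].mean()-g[o].mean()
for h in(26,20):print("half",h,max((sc((x,y,np.radians(a),h)),x,y,a) for x in np.arange(-10,11,1.) for y in np.arange(25,82,1.) for a in range(-12,13,3)))
E
python3 rect.py pics/w6.png 130
```

```text
tool shift [ 93.5   0.6 135.1] turn deg 0.05 q [-0.27  0.35  1.82  0.    0.97 -0.4 ]
half 26 (np.float64(0.7503572762034736), np.float64(-2.0), np.float64(55.0), -3)
half 20 (np.float64(0.7228829799027604), np.float64(-2.0), np.float64(47.0), 0)
```

The block lies flat with the rosette up, centred at vise (−2, 55). The knob reads −2.3 by the same view, so the block is centred across the jaws. Returning to the recorded knob pose.

Emit:
{"fn": "carry_out", "kwargs": {
  "motion": [
    [40, 0, 20, 0, 0],
    [40, 0, 20, 0, 0],
    [14.8, 0, 20, 0, 0],
    [0, 0, 30, 0, 0],
    [0, 0, 30, 0, 0.2],
    [0, 0, 10, 0, 0.3],
    [0, 0, 5, 0, 0.4],
    [0, 0, 0, 0, 0.5]
  ]
}}

```text
t: 19.6
eef_pos: [503.2, 19.1, 82.5]
tcp_rot: [-3.141, -0.0, 1.7]
ft_force: [1.5, 0.7, 0.1]
opening: 0.724
grip_force: 0.0
```

Run:
```python
from h import *
go(np.load("v.npy"),(-.35,164.3,83.6))
```

```text
tool shift [ 0.   0.6 -1.1] turn deg 0.03 q [-0.09  0.52  1.99  0.    0.63 -0.22]
```

Emit:
{"fn": "carry_out", "kwargs": {
  "motion": [
    [0, 0.5, -1, 0, 0.7],
    [0, 0, 0, 0, 1],
    [0, 0, 0, 0, 1],
    [0, 0, 0, 0, 1],
    [0, 0, 0, 0, 1]
  ]
}}

```text
t: 20.1
eef_pos: [503.8, 19.3, 84.0]
tcp_rot: [3.141, 0.0, 1.701]
ft_force: [-0.3, 0.6, -0.1]
opening: 0.303
grip_force: 0.0
```

Emit:
{"fn": "carry_out", "kwargs": {
  "motion": [
    [-3, 0, 0, 0, 1],
    [-5, 0, 0, 0, 1],
    [-5, 0, 0, 0, 1],
    [-5, 0, 0, 0, 1],
    [-4, 0, 0, 0, 1],
    [-4, 0, 0, 0, 1],
    [-4, 0, 0, 0, 1],
    [-4, 0, 0, 0, 1],
    [-4, 0, 0, 0, 1],
    [-4, 0, 0, 0, 1],
    [-4, 0, 0, 0, 1],
    [0, 0, 0, 0, 1]
  ]
}}

```text
t: 21.3
eef_pos: [510.2, -26.5, 83.9]
tcp_rot: [3.141, -0.0, 1.7]
ft_force: [2.6, 1.9, 1.6]
opening: 0.246
grip_force: 30.0
```

Emit:
{"fn": "carry_out", "kwargs": {
  "motion": [
    [-1, 0, 0, 0, 1],
    [-1, 0, 0, 0, 1],
    [-1, 0, 0, 0, 1]
  ]
}}

```text
t: 21.6
eef_pos: [510.5, -28.9, 83.9]
tcp_rot: [3.141, -0.001, 1.7]
ft_force: [2.4, 7.7, 1.2]
opening: 0.244
grip_force: 30.0
```

Emit:
{"fn": "carry_out", "kwargs": {
  "motion": [
    [-1, 0, 0, 0, 1]
  ]
}}

```text
t: 21.7
eef_pos: [510.7, -29.9, 83.9]
tcp_rot: [3.14, -0.001, 1.7]
ft_force: [3.3, 6.6, 1.0]
opening: 0.25
grip_force: 30.0
```

Emit:
{"fn": "carry_out", "kwargs": {
  "motion": [
    [-1, 0, 0, 0, 1]
  ]
}}

```text
t: 21.8
eef_pos: [510.8, -30.9, 83.9]
tcp_rot: [3.14, -0.001, 1.7]
ft_force: [2.8, 8.2, 1.8]
opening: 0.248
grip_force: 30.0
```

Emit:
{"fn": "carry_out", "kwargs": {
  "motion": [
    [-1, 0, 0, 0, 1]
  ]
}}

```text
t: 21.9
eef_pos: [511.0, -31.9, 83.9]
tcp_rot: [3.14, -0.001, 1.7]
ft_force: [2.9, 7.2, 1.9]
opening: 0.247
grip_force: 30.0
```

Emit:
{"fn": "carry_out", "kwargs": {
  "motion": [
    [-1, 0, 0, 0, 1]
  ]
}}

```text
t: 22.0
eef_pos: [511.1, -32.9, 83.9]
tcp_rot: [3.14, -0.0, 1.7]
ft_force: [2.0, 7.5, 1.0]
opening: 0.248
grip_force: 30.0
```

Emit:
{"fn": "carry_out", "kwargs": {
  "motion": [
    [-1, 0, 0, 0, 1]
  ]
}}

```text
t: 22.1
eef_pos: [511.3, -33.9, 83.9]
tcp_rot: [3.14, -0.0, 1.7]
ft_force: [3.7, 7.5, 1.2]
opening: 0.248
grip_force: 30.0
```

Emit:
{"fn": "carry_out", "kwargs": {
  "motion": [
    [-1, 0, 0, 0, 1]
  ]
}}

```text
t: 22.2
eef_pos: [511.4, -34.8, 83.9]
tcp_rot: [3.14, -0.0, 1.7]
ft_force: [3.3, 6.8, 2.0]
opening: 0.25
grip_force: 30.0
```

Run:
```python
from h import *
print([ (env.state()["ft_force"][1].round(1),env.read_camera("side")["t"][0]>0)[0] for _ in range(6)],env.state()["eef_pos"])
```

```text
[np.float64(6.8), np.float64(7.0), np.float64(6.0), np.float64(6.5), np.float64(5.6), np.float64(5.7)] [511.42345847 -34.95605576  83.88364273]
```

Emit:
{"fn": "carry_out", "kwargs": {
  "motion": [
    [-1, 0, 0, 0, 1]
  ]
}}

```text
t: 22.6
eef_pos: [511.5, -35.8, 83.9]
tcp_rot: [3.14, -0.0, 1.701]
ft_force: [3.4, 7.8, 2.4]
opening: 0.245
grip_force: 30.0
```

Emit:
{"fn": "carry_out", "kwargs": {
  "motion": [
    [-1, 0, 0, 0, 1]
  ]
}}

```text
t: 22.7
eef_pos: [511.6, -36.8, 83.9]
tcp_rot: [3.14, -0.001, 1.7]
ft_force: [3.1, 8.7, 1.6]
opening: 0.248
grip_force: 30.0
```

Emit:
{"fn": "carry_out", "kwargs": {
  "motion": [
    [-1, 0, 0, 0, 1]
  ]
}}

```text
t: 22.8
eef_pos: [511.8, -37.7, 83.9]
tcp_rot: [3.14, -0.001, 1.7]
ft_force: [3.8, 9.5, 1.5]
opening: 0.244
grip_force: 30.0
```

Contact shows as the force rising from about 7.3 to 9.5 N over the last 2–3 mm at 1 N/mm. That puts the cheek about 3 mm in. I'll release, lift, and check against the gap-105 view.

Emit:
{"fn": "carry_out", "kwargs": {
  "motion": [
    [0, 0, 0, 0, 0.5],
    [0, 0, 0, 0, 0.2],
    [0, 0, 0, 0, 0],
    [0, 0, 0, 0, 0],
    [0, 0, -20, 0, 0],
    [0, 0, -40, 0, 0],
    [0, 0, -40, 0, 0],
    [0, 0, -39, 0, 0],
    [-20, 0, 0, 0, 0],
    [0, 0, 0, 0, 0],
    [0, 0, 0, 0, 0]
  ]
}}

```text
t: 23.9
eef_pos: [513.4, -58.1, 222.3]
tcp_rot: [-3.141, -0.001, 1.7]
ft_force: [0.1, 0.5, 1.2]
opening: 0.992
grip_force: 0.0
```

```bash
sed -i 's/np.arange(25,82,1.)/np.arange(10,82,1.)/' rect.py; python3 wchk.py pics/w7.png 90; python3 rect.py pics/w8.png 90
python3 - <<'E'
from h import *
# full-res knob top: dark circle centroid, in tool-relative vise y, for gap 105 (w6, TCP from log) vs now
for f in("pics/w5.png","pics/w7.png"):
    im=cv2.imread(f);m=cv2.inRange(im[:250],(0,0,0),(32,32,32))[:, 235:290]
    n,l,st,ce=cv2.connectedComponentsWithStats(m)
    print(f,[(st[i].tolist(),ce[i].round(1).tolist()) for i in range(1,n) if st[i][4]>200])
print(env.state()["eef_pos"])
E
```

```text
tool shift [ 76.2   1.  138.5] turn deg 0.02 q [-0.24  0.34  1.82  0.    0.98 -0.37]
knob dark z106 137 x [-11.    8.1] y [ 96.8 121.3]
  minAreaRect px ((259.5000305175781, 165.50001525878906), (24.041629791259766, 25.455841064453125), 45.0)
gesso z100 544 x [-30.3  28. ] y [-0.3 62.6]
  minAreaRect px ((260.0, 242.0), (48.0, 60.0), 90.0)
wood 203 x [-26.8  24.5] y [11.6 64.7]
  minAreaRect px ((260.6399841308594, 244.48001098632812), (27.200000762939453, 31.200000762939453), 36.86989974975586)
blue 790 x [-23.7  23. ] y [-28. 122.]
  minAreaRect px ((260.0, 177.0), (62.0, 48.0), 90.0)
tool shift [ 76.1   0.9 138.4] turn deg 0.04 q [-0.24  0.34  1.82  0.    0.98 -0.37]
half 26 (np.float64(0.8605870020964361), np.float64(-1.0), np.float64(26.0), 3)
half 20 (np.float64(0.7235585192241539), np.float64(-1.0), np.float64(18.0), 0)
pics/w5.png [([9, 71, 26, 27, 560], [21.3, 83.8])]
pics/w7.png [([12, 151, 26, 29, 560], [24.9, 165.1])]
[513.44124504 -57.68287602 221.96093232]
```

Run:
```python
from h import *
c=env.read_camera("wrist")
for f,ty,tz in(("pics/w6.png",69.5,218.7),("pics/w8.png",86.9,222.0)):
    im=cv2.imread(f);m=cv2.inRange(im[:250],(0,0,0),(32,32,32))[:,235:290]
    n,l,st,ce=cv2.connectedComponentsWithStats(m);i=1+np.argmax(st[1:,4])
    p=np.r_[cv2.undistortPoints(np.float64([[ce[i]+[235,0]]]),c["K"],c["dist"])[0,0],1]
    he=c["hand_eye"];r=he[:3,:3]@p;o=he[:3,3]
    for z in(104,106):   # tool x = vise +y, tool z down
        k=(tz-z-o[2])/r[2];print(f,st[i],"knob y",round(ty+o[0]+k*r[0],2))
    # cheek/blue jaw front edge: column profile of blue near the jaw
```

```text
pics/w6.png [ 10  71  27  28 572] knob y 163.41
pics/w6.png [ 10  71  27  28 572] knob y 163.35
pics/w8.png [ 13 151  25  29 557] knob y 108.85
pics/w8.png [ 13 151  25  29 557] knob y 109.3
```

By the same view the block is square against the fixed jaw (centre y 26). To remove perspective bias in the knob reading, I'll repeat the view from the same pose relative to the knob as at gap 105.

Emit:
{"fn": "carry_out", "kwargs": {
  "motion": [
    [-36, 0, 1.6, 0, 0],
    [-36.4, 0, 1.7, 0, 0],
    [0, 0, 0, 0, 0],
    [0, 0, 0, 0, 0],
    [0, 0, 0, 0, 0]
  ]
}}

```text
t: 24.55
eef_pos: [523.0, -129.0, 219.1]
tcp_rot: [-3.141, -0.001, 1.701]
ft_force: [-0.8, 0.7, -0.1]
opening: 1.0
grip_force: 0.0
```

Run:
```python
from h import *
v=np.load("v.npy");d,_=go(v,(0,0,0));s=env.state();ty,tz=-d[0],s["eef_pos"][2]
c=env.read_camera("wrist");cv2.imwrite("pics/w9.png",c["color"][:,:,::-1])
for f,ty,tz in(("pics/w6.png",69.5,218.7),("pics/w9.png",ty,tz)):
    im=cv2.imread(f);m=cv2.inRange(im[:250],(0,0,0),(32,32,32))[:,235:290]
    n,l,st,ce=cv2.connectedComponentsWithStats(m);i=1+np.argmax(st[1:,4])
    p=np.r_[cv2.undistortPoints(np.float64([[ce[i]+[235,0]]]),c["K"],c["dist"])[0,0],1]
    he=c["hand_eye"];r=he[:3,:3]@p;o=he[:3,3];k=(tz-106-o[2])/r[2]
    print(f,st[i],ce[i],"TCP",ty,tz,"knob y",round(ty+o[0]+k*r[0],2))
```

```text
tool shift [-15.    0.5 219.1] turn deg 0.08 q [-0.36  0.37  1.77  0.    1.   -0.5 ]
pics/w6.png [ 10  71  27  28 572] [22.67482517 84.14160839] TCP 69.5 218.7 knob y 163.35
pics/w9.png [ 12  73  27  28 586] [24.84300341 86.51194539] TCP 15.048303835137059 219.09119556631828 knob y 106.97
```

The knob travelled 56.4 mm, so the gap is about 48.6 and the cheek about 3.4 mm in. That agrees with the force reading and is short of the 4 mm limit. The block is flat, square and centred, and the arm is clear, so I'm handing in.

```bash
python3 -c "
from cell import env
print(env.job_done())"
```

```text
the job is handed in; nothing more can be done
None
```

The block is back on the vise bed with its rosette up, centred and gripped against the fixed jaw with the spring cheek about 3 mm in by force and camera measurement (no verdict was returned); the wrist force reached about 40 N once while turning the block.

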